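Fit the filter cartridge in the bench dust extractor

TASK

Fit the new filter cartridge in the bench dust extractor: set it upright by its pull grip into the open bay so that it stands on the rubber seal, and let go of it. Then swing the hinged clamp frame over and press its grip bar down, firmly but without crushing the cartridge, so that the clamp (not your hand on the cartridge) pushes it fully home, flush with the deck. Leave the clamp down on it, and leave the other things on the bench where they are.

Things in the scene. Friction and masses are not known exactly. Their poses are not given: they have to be found in the camera images.
- extractor: Bench dust extractor, fixed: black tub, grey deck 130 mm above the bench, 305 mm (x) by 262 mm (y). In the deck an open filter bay, 124.5 mm (x) by 104.5 mm (y), its mouth bevelled 5 mm. Behind it (local x 116 to 192 mm) a motor head, 180 mm high, with a handle up to 210 mm. Origin: on the bench below the bay's centre; x towards the clamp hinge and motor head, z up; yaw varies.
- bay (a point): Centre of the bay's mouth, in the plane of the deck; axes as the extractor's. A cartridge set in stops on a stiff rubber seal, its top face 10 mm above the deck (underside 36 mm below it). The seal slides 10 mm further only under about 26 N, stays where it is pushed, and ends at a hard stop: the cartridge is then home, top face flush with the deck, underside 46 mm below it.
- cartridge: New filter cartridge, white frame with paper pleats, 120 (x) by 100 (y) by 46 mm high, 0.2 to 0.4 kg, loose, upright on the bench left or right of the extractor. Lowest 8 mm 3 mm narrower on each side. Origin: centre of its underside, z up. Fits the bay either way round, x along the extractor's x. Pull grip on top: a rib 16 mm thick (x), 52 mm long (y), from 46 to 78 mm above the underside.
- pull_grip (a point): Point inside the pull grip rib, on the cartridge's centre axis, 68 mm above its underside (22 mm above its top face); axes as the cartridge's.
- clamp (a joint): Angle of the open clamp frame about its hinge, rad. 0: level with the deck; grows as the free end lifts; starts leaning back at about 1.8. Stiff hinge (0.4 N m): the frame stays where it is left; lower stop -0.115. With the cartridge home it reads -0.1 to 0.1, not the same each time: its two feet are on screws, set 21 to 35 mm (both alike) below the arms' centre lines.
- clamp_hinge (a point): Middle of the clamp's hinge axis, 76 mm from the bay's centre along the extractor's x and 28 mm above the deck; the axis lies along the extractor's y. Axes as the extractor's. The frame doubles the push on its bar: well over 30 N on the grip bar, once the cartridge is home, crushes it.
- grip (a point): Middle of the clamp's rubber grip bar: round, 16 mm thick, 100 mm long, along the extractor's y, 155 mm from the hinge axis. Two flat arms (12 mm wide, 10 mm thick, 40 mm either side of the middle) join it to the hinge; a foot under each, 76 mm from the hinge, presses on the cartridge beside the rib. Driving the seal takes about 10 to 16 N on the bar; once home the resistance rises steeply.
- sanding_block: Cork sanding block, 110 by 65 by 34 mm, loose, lying at the other side of the extractor. Origin: centre of its underside. To be left alone.
- tape_roll: Roll of masking tape lying flat, 104 mm outside diameter, 25 mm high, loose. Origin: centre of its underside. To be left alone.
- brush_jar: Glass jar, 84 mm wide and 100 mm high, with brushes up to about 230 mm high, loose. Origin: centre of its underside. To be left alone.
- spirit_bottle: Bottle, 68 mm wide and 190 mm high, loose. Origin: centre of its underside. To be left alone.
Things that resemble listed ones, but are neither listed nor needed, are in the scene too. There is more than one size of the cartridge; the one meant has the size given above.

How it is judged:
On the way, in this order (a step that is already met when the one before it is completed fails the run):
1. the cartridge stands upright in the bay on its seal, its top still about 10 mm above the deck, let go (horizontal distance between cartridge and bay below 0.005 m and z of cartridge in the frame of bay between -0.0395 and -0.033 m and angle between cartridge's own z axis and vertical below 0.05 rad and contact force between the fingers and cartridge below 0.3 N), for 0.2 s.
2. the clamp frame, pressing on the cartridge, has driven it home (z of cartridge in the frame of bay below -0.0445 m and value of joint clamp below 0.14 rad and contact force between clamp and cartridge above 0.5 N), for 0.1 s.
At the end, for the whole second after the job is handed in: The cartridge stands in the bay within 5 mm of its centre, upright within 0.04 rad, its underside at least 44.5 mm below the deck (home is 46 mm, flush, so within 1.5 mm), at rest; the clamp frame is down on it, still bearing on it (over 0.2 N), its angle below 0.14 rad (horizontal distance between cartridge and bay below 0.005 m and z of cartridge in the frame of bay below -0.0445 m and angle between cartridge's own z axis and vertical below 0.04 rad and value of joint clamp below 0.14 rad and linear speed of cartridge below 0.01 m/s and contact force between clamp and cartridge above 0.2 N); the robot touches nothing.
It fails at once if the clamp presses the cartridge with more than 65 N (crushed) (contact force between clamp and cartridge above 65 N).
It fails at once if the fingers, not the clamp, push the cartridge down on its seal (horizontal distance between cartridge and bay below 0.01 m and z of cartridge in the frame of bay below -0.0395 m and contact force between the fingers and cartridge above 1 N).
It fails at once if a bystander (sanding block, tape roll, brush jar or bottle) is moved more than 20 mm (distance of any of sanding_block, tape_roll, brush_jar, spirit_bottle from where it was at the start of the episode above 0.02 m).
It also fails if it takes over 72 s, if anything falls off the work surface, if the arm or the gripper's body presses on something with over 40 N, if the wrist force passes 120 N, or if a joint passes its speed limit or range.

ROBOT

A 7-joint arm with a two-finger parallel gripper is mounted at the origin on the work surface. World frame = base frame: x ahead of the robot, y to its left, z up, the work surface at z = 0. Lengths are in m, angles in rad, forces in N, time in s.
With the tool pointing down it reaches from about 0.35 to 0.9 m from the base axis. Payload 8.1 kg.
Tool frame: the origin (TCP) lies at the centre of the arm's flange, where the gripper is bolted on; the fingertips stand 178 mm ahead of it and the grasp point (between the pads) lies 159 mm ahead of it; x points along the fingers, z is the direction in which the jaws open and shut, and the axes are right-handed (so a half turn about x gives the same grasp; the last joint's range is limited). The gripper opens to 92 mm and grips with 3 to 60 N. Pads are 19 mm wide; open, the fingers measure 130 mm over their backs; the gripper's body (75 mm by 190 mm) begins 47 mm behind the grasp point.
Start: joints at [1.233, 0.434, 0.025, 1.573, -0.012, 1.134, -0.075], TCP at [0.145, -0.608, 0.405] pointing down, gripper open.
Joint ranges: [-2.62, 2.62], [-0.44, 2.09], [-1.27, 1.32], [0.08, 2.57], [-1.32, 4.46], [0.12, 2], [-2.74, 2.74]. Speed limits (rad/s): [2.22, 2.22, 3.01, 3.01, 3.14, 3.14, 3.14].

INTERFACE

Orientations are given as a rotation vector (axis times angle).
In Python, from cell import arm, get_image, search_frame, pinpoint gives the robot as it stands.
- The arm moves only by the tool arm_command, never from a script. Its argument "motion" is a list of rows, each a list of 7 numbers: the finger opening in mm, from 0 to 91.8, then the shift along the tool's x, y, z in mm, then the turn, a rotation vector about the tool's x, y, z in degrees. In form: [[fingers, x, y, z, ax, ay, az], ...]. A call has 1 to 5 rows; each row shifts and turns the commanded pose from where the row before left it, along the tool's axes as they then stand; what a row does not reach is not made up. A row lasts 1/8 s, in which the tool goes at most 62.5 mm and 10.7 degrees, less where a joint would pass 70% of its speed; a pose out of reach is approached as far as the arm can. A call with a gripper value outside its range is refused whole. The fingers move at their own pace and stop on an object; "newtons" is the grip in N (left out, the last holds). Time passes only in rows, so rows that do not move let the fingers close. It gives the time, the measured TCP pose, the force and the opening at its end, in the units of the state.
- arm.observe(): the state, without advancing time (a new reading comes with each control period).
- get_image(name): name is "scene" or "top"; returns a dict with "frame" (384x512x3 uint8, red, green, blue), "range_z" (384x512 float32, m along the optical axis (not along the pixel's ray), 0 where there is no reading), "K" (3x3 intrinsics, pixels), "origin" and "rotation" of the camera in the world. Camera axes: x right, y down, z forward; pixel columns grow to the right and rows downward; lengths in m; the calibration is good to about 2 mm. A picture is of the moment at which its call begins.
- arm.sign_off(): hands the job in, once; it reports no verdict.
Trained networks look in the newest picture that a camera, given by its name, has taken for a name from the list of things; names that differ only in an ending like _2 or _b are one class to them, and where a whole thing is asked for, a point or a joint stands for the part that bears it (a point fixed in the world has none). Each returns a list of dicts, best first, with "p" (0 to 1); they miss things now and then, are a little off and sometimes report something else, mostly with a low value. They report only what shows in the picture. A call takes as long as a camera call. They do not tell look-alikes from the thing itself.
- search_frame(camera, target): "point" ([x, y, z] in m, in world coordinates, good to about 4 mm: the middle of the surface that is visible of it).
- pinpoint(camera, target): "point" ([x, y, z] in m, in world coordinates, good to about 4 mm: a listed point, or the origin of a listed thing).
The state is a dict: "clock": time; "joints": joint angles; "dq": joint speeds; "joint_efforts": joint torques, N m; "position": TCP position; "ee_rot": TCP orientation; "force": force on the tool from outside, world axes, zero at the start; "ft_torque": the same for the moment, N m; "width": opening from 0.0 (shut) to 1.0 (fully open).
Only numpy, scipy, OpenCV 4.12 (cv2) and the standard library are available. Lean on these libraries where they do the work, as an engineer would, in place of code of your own. Each camera call takes 0.05 s, during which the arm holds its last target. There are 200 camera calls.

## Working session

There is one attempt and no reset: what is moved stays moved. The work goes in short steps, Python scripts to look and compute and a tool call to move; the robot and the scene stay as the last step left them, time stands still between calls to the robot, and variables do not carry over. Pictures are saved under pics/ and viewed, about 8 in all and at most 12, crops included, and the job is handed in when it is done.

Besides the shell and the picture viewer there is one more tool, called after "Emit:" by a JSON object that holds its "api" and its "payload", one argument or row to a line. arm_command: Moves the arm, as the interface text tells. Its arguments: {"type":"object","properties":{"motion":{"type":"array"},"newtons":{"type":"number"}},"required":["motion"]}

```bash
mkdir -p pics; cat > h.py <<'E'
import numpy as np, cv2
from cell import arm, get_image, search_frame, pinpoint
from scipy.spatial.transform import Rotation as R
def save(im,name,crop=None,s=1):
    f=im["frame"][:,:,::-1]
    if crop: f=f[crop[1]:crop[3],crop[0]:crop[2]]
    cv2.imwrite("pics/"+name,cv2.resize(f,None,fx=s,fy=s,interpolation=cv2.INTER_CUBIC))
def proj(im,p):
    c=np.array(im["rotation"]).T@(np.array(p)-im["origin"]); q=im["K"]@c; return q[:2]/q[2]
def cloud(im):
    z=im["range_z"]; v,u=np.mgrid[:z.shape[0],:z.shape[1]]
    d=np.stack([u,v,np.ones_like(u)],-1)@np.linalg.inv(im["K"]).T
    return (d*z[...,None])@np.array(im["rotation"]).T+im["origin"]
E
python3 - <<'E'
from h import *
o=arm.observe(); print(o["clock"],o["position"],o["ee_rot"],o["width"],o["force"])
for c in("scene","top"):
    im=get_image(c); save(im,c+"0.png",s=1.5); print(c,np.round(im["origin"],3),np.round(im["rotation"],2).tolist())
    for n in("cartridge","pull_grip","bay","clamp_hinge","grip","extractor","sanding_block","tape_roll","brush_jar","spirit_bottle"):
        print(n,[(np.round(d["point"],3).tolist(),round(d["p"],2),proj(im,d["point"]).astype(int).tolist()) for d in pinpoint(c,n)[:4]])
E
```

```text
0.0 [ 0.14530187 -0.60761881  0.40391982] [ 1.03549887  1.31260223 -1.03399131] 1.0008714033778996 [-0.36724314 -0.68305129 -0.26021627]
scene [ 1.097 -0.395  1.295] [-2.29, -1.34, 0.37]Traceback (most recent call last):
  File "<stdin>", line 6, in <module>
  File "h.py", line 9, in proj
    c=np.array(im["rotation"]).T@(np.array(p)-im["origin"]); q=im["K"]@c; return q[:2]/q[2]
                                                               ~~~~~~~^~
ValueError: matmul: Input operand 1 does not have enough dimensions (has 0, gufunc core with signature (n?,k),(k,m?)->(n?,m?) requires 1)
```

Rotation is a rotation vector.

```bash
sed -i 's/np.array(im\["rotation"\])/R.from_rotvec(im["rotation"]).as_matrix()/' h.py
python3 - <<'E'
from h import *
for c in("scene","top"):
    im=get_image(c); save(im,c+"0.png",s=1.5); print(c,np.round(im["origin"],3),np.round(im["rotation"],2).tolist())
    for n in("cartridge","pull_grip","bay","clamp_hinge","grip","extractor","sanding_block","tape_roll","brush_jar","spirit_bottle"):
        print(n,[(np.round(d["point"],3).tolist(),round(d["p"],2),proj(im,d["point"]).astype(int).tolist()) for d in pinpoint(c,n)[:4]])
E
```

```text
scene [ 1.097 -0.395  1.295] [-2.29, -1.34, 0.37]
cartridge [([0.199, -0.288, 0.0], 0.89, [168, 180]), ([0.676, -0.511, 0.003], 0.66, [161, 320])]
pull_grip [([0.196, -0.29, 0.097], 0.97, [162, 165]), ([0.673, -0.511, 0.099], 0.78, [154, 311]), ([0.423, -0.324, 0.068], 0.74, [180, 222])]
bay [([0.531, 0.049, 0.125], 0.67, [291, 191])]
clamp_hinge [([0.609, 0.063, 0.158], 0.84, [308, 202])]
grip [([0.646, 0.067, 0.31], 0.92, [322, 185])]
extractor [([0.529, 0.048, 0.003], 0.66, [289, 208])]
sanding_block [([0.39, 0.291, 0.004], 0.72, [323, 155])]
tape_roll [([0.615, 0.336, -0.0], 0.95, [366, 193])]
brush_jar [([0.691, -0.313, -0.0], 0.7, [220, 294])]
spirit_bottle [([0.727, 0.322, -0.001], 0.93, [382, 218])]
top [ 0.411 -0.079  1.277] [-2.16, 2.21, -0.06]
cartridge [([0.42, -0.324, 0.001], 0.87, [328, 210]), ([0.199, -0.286, 0.0], 0.62, [319, 277]), ([0.676, -0.507, -0.001], 0.59, [380, 133])]
pull_grip [([0.672, -0.51, 0.096], 0.75, [390, 128]), ([0.418, -0.323, 0.067], 0.71, [332, 211]), ([0.193, -0.29, 0.097], 0.65, [326, 284]), ([0.61, 0.061, 0.156], 0.53, [206, 149])]
bay [([0.534, 0.047, 0.132], 0.97, [212, 175])]
clamp_hinge [([0.608, 0.061, 0.155], 0.84, [206, 149]), ([0.611, 0.338, 0.004], 0.44, [130, 158]), ([0.534, 0.054, 0.001], 0.17, [215, 179])]
grip [([0.643, 0.068, 0.31], 0.85, [195, 126])]
extractor [([0.531, 0.051, 0.0], 0.65, [215, 180])]
sanding_block [([0.39, 0.284, -0.001], 0.56, [147, 224])]
tape_roll [([0.616, 0.336, 0.001], 0.7, [131, 157])]
brush_jar [([0.689, -0.314, -0.0], 0.76, [322, 131])]
spirit_bottle [([0.729, 0.319, 0.003], 0.91, [135, 124]), ([0.536, 0.047, 0.132], 0.18, [212, 174])]
```

View pics/scene0.png

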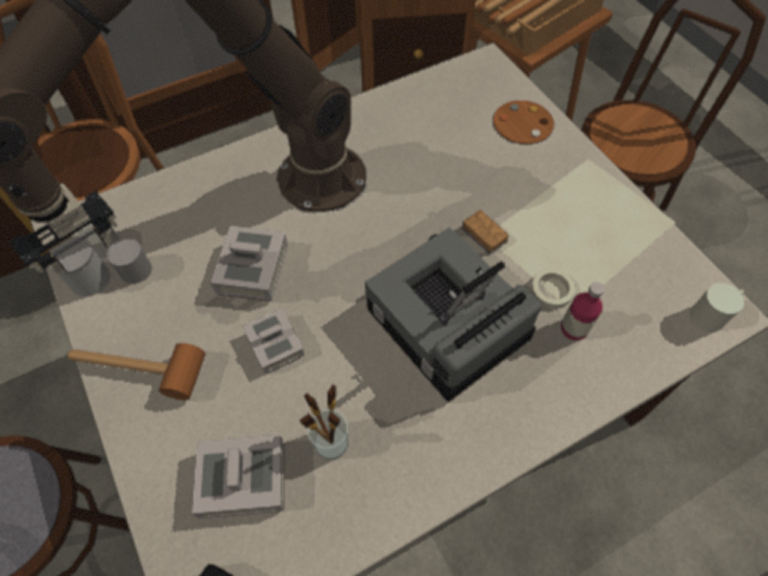

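View pics/top0.png

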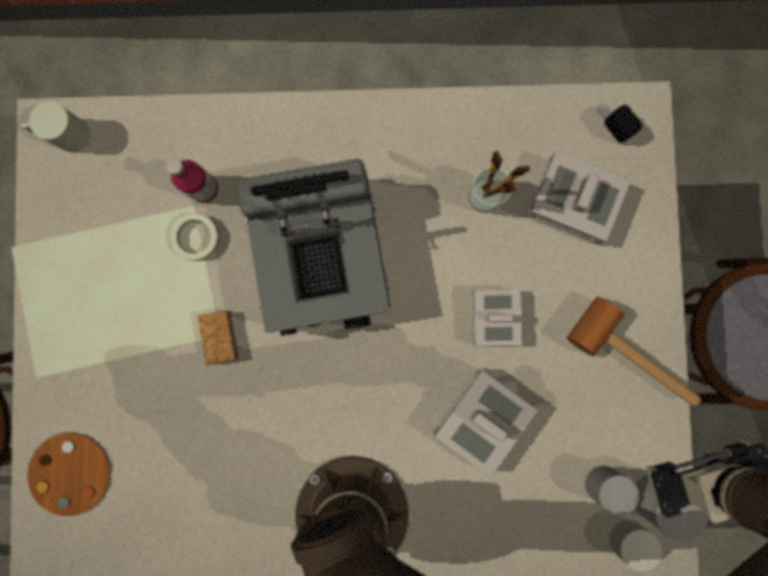

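Candidates for the cartridge in scene pixels are A (168,180), B (180,222) and C (161,320). B's grip height of 68 mm matches the text, while A and C read 97 mm. I'll measure the sizes and take one enlarged crop.

```bash
cat > m.py <<'E'
from h import *
def rect(im,c,r,zlo,zhi):
    P=cloud(im).reshape(-1,3); P=P[im["range_z"].ravel()>0]
    m=(np.hypot(P[:,0]-c[0],P[:,1]-c[1])<r)&(P[:,2]>zlo)&(P[:,2]<zhi)
    Q=P[m]; rc=cv2.minAreaRect((Q[:,:2]*1000).astype(np.float32))
    return len(Q),np.round(np.median(Q,0),4),[np.round(x,1) for x in rc]
E
python3 - <<'E'
from m import *
for c in("top","scene"):
    im=get_image(c)
    for n,p in dict(A=(.198,-.287),B=(.421,-.324),C=(.676,-.51)).items():
        P=cloud(im)[...,:]; P=P[np.hypot(P[...,0]-p[0],P[...,1]-p[1])<.12]
        h,e=np.histogram(P[:,2],np.arange(.01,.13,.006)); print(c,n,h)
        print("body",rect(im,p,.11,.025,.056)); print("rib",rect(im,p,.06,.064 if n=="B" else .085,.13))
    print("deck",rect(im,(.52,.045),.25,.120,.138))
    if c=="top": save(im,"crop.png",(270,80,450,330),3 if 0 else 2.4)
    print("grips",[(np.round(d["point"],3).tolist(),round(d["p"],2)) for d in pinpoint(c,"clamp")[:2]+search_frame(c,"grip")[:2]])
E
```

```text
top A [  10   48   29   11   11   10    5   19  737 1525   43    3    4    7
    8   18  127   46    0]
body (59, array([ 0.2376, -0.2341,  0.0379]), [array([ 239.1, -234. ]), array([  3.3, 168.6]), np.float64(52.6)])
rib (209, array([ 0.1986, -0.2876,  0.1094]), [array([ 197.2, -289.7]), array([75.3, 24.3]), np.float64(52.5)])
top B [ 27   7   8   4  27 660 391   1   3   4  25  58   1   0   0   0   0   0
   0]
body (1085, array([ 0.4189, -0.324 ,  0.045 ]), [array([ 417.3, -326.4]), array([100.5, 120.3]), np.float64(89.4)])
rib (88, array([ 0.4177, -0.3243,  0.0769]), [array([ 416.4, -325.6]), array([51. , 15.7]), np.float64(88.5)])
top C [  29   79   50   31   34   33   10   37  820 1264   34   14    9   14
   21   21  144   20    0]
body (134, array([ 0.6314, -0.4569,  0.0381]), [array([ 674.4, -506.6]), array([165., 142.]), np.float64(65.8)])
rib (225, array([ 0.6722, -0.5069,  0.1087]), [array([ 673.9, -509.4]), array([24.4, 75.8]), np.float64(64.8)])
deck (4715, array([0.5232, 0.0479, 0.1288]), [array([536.2,  49.9]), array([243.9, 259.1]), np.float64(9.7)])Traceback (most recent call last):
  File "<stdin>", line 10, in <module>
ValueError: it knows: bay, brush_jar, cartridge, clamp_hinge, extractor, grip, pull_grip, sanding_block, spirit_bottle, tape_roll
```

View pics/crop.png

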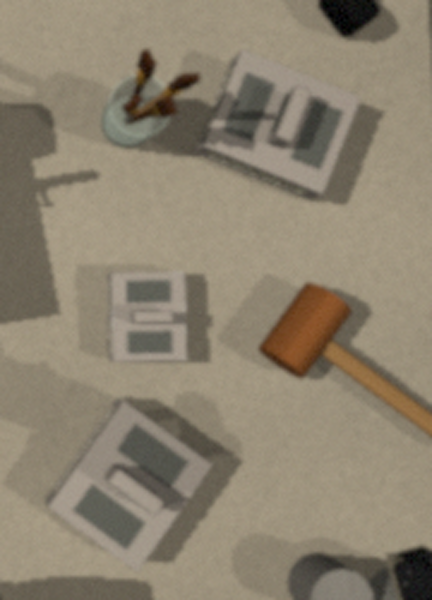

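B at top pixel (330,211) is the one: its body measures 120×100 mm, top at 46 mm, rib 51×16 mm with its top at 77 mm. A and C are larger, with tops around 63 mm and ribs around 75×24 mm, so they are decoys. Next I'll fix the bay pose and work out the moves. I'll grip the rib along its length, with jaws along y, so the wide gripper body stays clear of the open clamp.

```bash
python3 - <<'E'
from m import *
y=np.radians(9.8)
for c in("top","scene"):
    im=get_image(c)
    if c=="scene":
        print("B",rect(im,(.418,-.325),.09,.038,.052),rect(im,(.418,-.325),.06,.07,.09))
    P=cloud(im).reshape(-1,3)
    for yy in (9.8,):
        rot=R.from_euler('z',-yy,degrees=True)
        L=rot.apply(P-[.532,.048,.13])*1000
        top=L[abs(L[:,2])<4]
        for ax in(0,1):
            for lo in range(-40,41,16):
                s=top[(abs(top[:,1-ax]-lo)<8)]; v=s[:,ax]
                a=v[v<0];b=v[v>0]
                f=lambda x,fn: round(float(fn(x)),1) if len(x) else None
                print(c,"xy"[ax],lo,"in",f(a,lambda t:np.percentile(t,99)),f(b,lambda t:np.percentile(t,1)),"out",f(a[a>-160],np.min),f(b[b<145],np.max))
    Q=P[(P[:,2]>.295)&(P[:,2]<.33)&(np.hypot(P[:,0]-.645,P[:,1]-.067)<.08)]
    print("bar",np.round(Q.mean(0),4),np.round(Q.max(0),4),len(Q))
o=arm.observe(); M=R.from_rotvec(o["ee_rot"]).as_matrix(); print(np.round(M,3),o["clock"],o["position"])
E
```

```text
top x -40 in -65.6 60.6 out -116.7 113.1
top x -24 in -66.3 65.7 out -116.2 115.1
top x -8 in -65.7 62.8 out -115.5 116.2
top x 8 in -66.3 62.9 out -114.9 115.9
top x 24 in -65.0 65.5 out -115.1 116.0
top x 40 in -64.1 64.5 out -113.9 116.7
top y -40 in -52.5 57.5 out -124.1 129.8
top y -24 in -53.0 56.1 out -124.1 129.4
top y -8 in -52.9 56.1 out -124.7 128.6
top y 8 in -53.4 57.6 out -125.3 128.4
top y 24 in -52.8 55.7 out -125.3 128.0
top y 40 in -54.6 55.5 out -125.2 128.0
bar [0.6395 0.066  0.3129] [0.6555 0.1159 0.3202] 253
B (796, array([ 0.4295, -0.3264,  0.0457]), [array([ 419.9, -325.2]), array([ 99.7, 124.6]), np.float64(89.0)]) (72, array([ 0.4208, -0.324 ,  0.0768]), [array([ 419.9, -324.6]), array([51.2, 17.3]), np.float64(87.2)])
scene x -40 in -62.2 78.4 out -114.7 102.4
scene x -24 in -63.2 76.7 out -114.4 103.0
scene x -8 in -61.4 71.6 out -114.1 104.1
scene x 8 in -60.8 71.9 out -114.1 103.9
scene x 24 in -62.1 73.1 out -113.7 104.5
scene x 40 in -59.7 72.8 out -112.9 104.9
scene y -40 in -51.8 55.7 out -123.4 129.8
scene y -24 in -51.4 56.6 out -123.4 127.9
scene y -8 in -53.1 57.7 out -123.5 130.0
scene y 8 in -54.1 55.6 out -124.3 131.7
scene y 24 in -52.8 56.2 out -124.8 130.9
scene y 40 in -55.0 61.1 out -124.8 127.6
bar [0.6447 0.0651 0.3141] [0.6574 0.1166 0.3203] 178
[[ 0.     0.973  0.233]
 [-0.     0.233 -0.973]
 [-1.     0.     0.   ]] 1.35 [ 0.14540285 -0.60784655  0.40473959]
```

Emit:
{"api": "arm_command", "payload": {
  "motion": [
    [91.8, 0, 47, -30, 0, 0, 0],
    [91.8, 0, 47, -30, 0, 0, 0],
    [91.8, 0, 47, -30, 0, 0, 0],
    [91.8, 0, 47, -30, 0, 0, 0],
    [91.8, 0, 47, -30, 0, 0, 0]
  ],
  "newtons": 25
}}

```text
clock: 1.98
position: [0.3401, -0.4059, 0.405]
ee_rot: [1.034, 1.31, -1.035]
force: [1.0, -0.6, 0.6]
width: 1.0
```

Emit:
{"api": "arm_command", "payload": {
  "motion": [
    [91.8, 0, 48, -30, 0, 0, 0],
    [91.8, 0, 48, -31, 0, 0, 0],
    [91.8, 30, 0, 0, 7.4, 0, 0],
    [91.8, 30, 0, 0, 7.4, 0, 0],
    [91.8, 0, 0, 0, 0, 0, 0]
  ]
}}

```text
clock: 2.6
position: [0.4177, -0.3251, 0.3431]
ee_rot: [1.226, 1.203, -1.227]
force: [0.1, -0.1, -0.6]
width: 1.001
```

```bash
cat > st.py <<'E'
from h import *
import sys
o=arm.observe(); M=R.from_rotvec(o["ee_rot"]).as_matrix(); g=o["position"]+M[:,0]*.159
print(round(o["clock"],2),"tcp",np.round(o["position"],4),"grasp",np.round(g,4),"zdir deg",np.round(np.degrees(np.arctan2(M[1,2],M[0,2])),2),"x",np.round(M[:,0],3),"F",np.round(o["force"],1),"w",round(o["width"],3))
if len(sys.argv)>2:
    t=np.array(list(map(float,sys.argv[1:4]))); print("shift mm (grasp->target)",np.round(M.T@(t-g)*1000,1))
E
python3 st.py .418 -.3255 .069
```

```text
2.6 tcp [ 0.4177 -0.3251  0.3431] grasp [ 0.4171 -0.3248  0.1841] zdir deg -91.29 x [-0.004  0.002 -1.   ] F [ 0.1 -0.1 -0.6] w 1.001
shift mm (grasp->target) [115.1   1.3   0.9]
```

Emit:
{"api": "arm_command", "payload": {
  "motion": [
    [91.8, 50, 1, 0, 0, 0, 0],
    [91.8, 40, 0, 0, 0, 0, 0],
    [91.8, 24, 0, 0, 0, 0, 0],
    [40, 0, 0, 0, 0, 0, 0],
    [40, 0, 0, 0, 0, 0, 0]
  ]
}}

```text
clock: 3.22
position: [0.4199, -0.3263, 0.2324]
ee_rot: [1.226, 1.196, -1.225]
force: [0.2, -0.8, 1.0]
width: 0.827
```

Emit:
{"api": "arm_command", "payload": {
  "motion": [
    [40, 0, 0, 0, 0, 0, 0],
    [40, 0, 0, 0, 0, 0, 0],
    [40, -20, 0, 0, 0, 0, 0],
    [40, -20, 0, 0, 0, 0, 0],
    [40, 0, 0, 0, 0, 0, 0]
  ]
}}

```text
clock: 3.85
position: [0.4196, -0.3259, 0.2719]
ee_rot: [1.226, 1.195, -1.226]
force: [0.7, -1.0, -4.1]
width: 0.564
```

```bash
python3 st.py; python3 - <<'E'
from m import *
for c in ("top","scene"):
    im=get_image(c); print(rect(im,(.418,-.325),.09,.07,.095))
save(im,"grasp.png",(100,120,300,320),3)
E
```

```text
3.85 tcp [ 0.4196 -0.3259  0.2719] grasp [ 0.4199 -0.3262  0.1129] zdir deg -91.35 x [ 0.002 -0.002 -1.   ] F [ 0.7 -1.  -4.1] w 0.564
(286, array([ 0.4626, -0.3082,  0.0792]), [array([ 418.2, -321.8]), array([ 92.1, 119.5]), np.float64(88.6)])
(559, array([ 0.4488, -0.3264,  0.0789]), [array([ 423.5, -325.2]), array([ 99.7, 119.5]), np.float64(89.1)])
```

View pics/grasp.png

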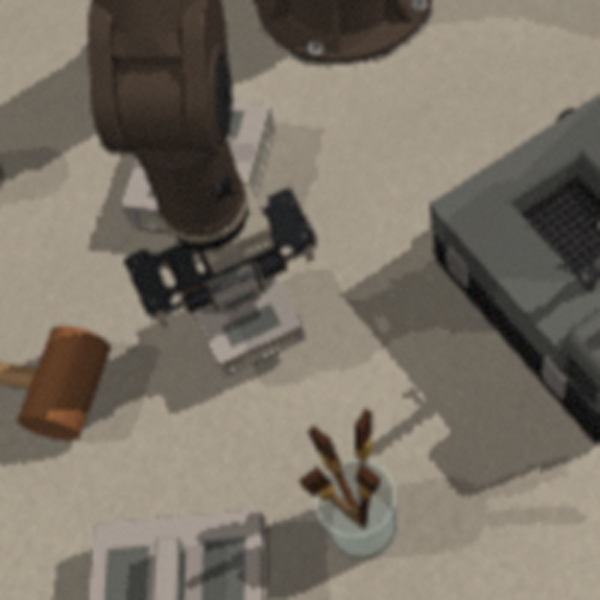

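The shot shows cartridge B hanging from the fingers at (245,320), level-looking, and an opening of 52 mm confirms the rib. Its top face reads a few mm lower than expected, so I'll fit a plane to check for tilt or slip.

```bash
cat > tilt.py <<'E'
from m import *
o=arm.observe(); M=R.from_rotvec(o["ee_rot"]).as_matrix(); g=o["position"]+M[:,0]*.159
for c in("scene","top"):
    im=get_image(c); P=cloud(im).reshape(-1,3); jz=np.degrees(np.arctan2(M[1,2],M[0,2]))+90
    L=R.from_euler('z',-jz,degrees=True).apply(P-g)*1000
    Q=L[(abs(L[:,0])<75)&(abs(L[:,1])<60)&(L[:,2]>-45)&(L[:,2]<-15)]
    for s in (-1,1):
        q=Q[(Q[:,0]*s>20)&(Q[:,0]*s<58)]
        if len(q)>5: print(c,"side",s,len(q),"z med",np.round(np.median(q[:,2]),1),"p20/80",np.percentile(q[:,2],[20,80]).round(1))
    A=np.c_[Q[:,:2],np.ones(len(Q))]; k=np.ones(len(Q),bool)
    for _ in range(8):
        s=np.linalg.lstsq(A[k],Q[k,2],rcond=None)[0]; k=abs(A@s-Q[:,2])<2.5
    T=Q[k]; rc=cv2.minAreaRect(T[:,:2].astype(np.float32)); print("plane",s.round(3),k.sum(),"xmax/min",np.percentile(T[:,0],[1,99]).round(1),"y",np.percentile(T[:,1],[1,99]).round(1),rc[2])
E
python3 tilt.py
```

```text
scene side -1 34 z med -32.5 p20/80 [-33.9 -30.6]
scene side 1 305 z med -33.1 p20/80 [-35.  -30.8]
plane [-1.3000e-02 -2.0000e-03 -3.2907e+01] 350 xmax/min [-39.2  61.6] y [-48.3  49.3] 89.81816864013672
top side -1 112 z med -33.8 p20/80 [-35.8 -31.9]
top side 1 130 z med -33.7 p20/80 [-35.8 -31.5]
plane [ 1.00e-03 -1.10e-02 -3.37e+01] 192 xmax/min [-60.4  58.7] y [-35.6  48.7] 0.9406079649925232
```

It is level, but the grasp point sits 33 mm above the top face instead of 22, so the rib slipped in the pads. I'll set it down and regrip deeper and harder.

Emit:
{"api": "arm_command", "payload": {
  "motion": [
    [40, 20, 0, 0, 0, 0, 0],
    [40, 14, 0, 0, 0, 0, 0],
    [40, 0, 0, 0, 0, 0, 0],
    [75, 0, 0, 0, 0, 0, 0],
    [75, 0, 0, 0, 0, 0, 0]
  ],
  "newtons": 55
}}

```text
clock: 4.68
position: [0.4194, -0.3258, 0.2368]
ee_rot: [1.227, 1.198, -1.226]
force: [-0.0, -0.1, 0.8]
width: 0.729
```

Emit:
{"api": "arm_command", "payload": {
  "motion": [
    [75, 9, 0, 0, 0, 0, 0],
    [75, 0, 0, 0, 0, 0, 0],
    [75, 0, 0, 0, 0, 0, 0]
  ]
}}

```text
clock: 5.05
position: [0.4192, -0.3257, 0.2276]
ee_rot: [1.226, 1.198, -1.227]
force: [-0.1, 1.0, -0.9]
width: 0.817
```

```bash
python3 st.py;python3 tilt.py
```

```text
5.05 tcp [ 0.4192 -0.3257  0.2276] grasp [ 0.4192 -0.3257  0.0686] zdir deg -91.35 x [-0.  0. -1.] F [-0.1  1.  -0.9] w 0.817
scene side -1 57 z med -21.7 p20/80 [-24.2 -20.2]
scene side 1 304 z med -23.2 p20/80 [-25.4 -20.7]
plane [-2.8000e-02  5.0000e-03 -2.2395e+01] 327 xmax/min [-54.1  61. ] y [-47.1  48.6] 0.04476942494511604
top side -1 103 z med -23.4 p20/80 [-26.4 -21.2]
top side 1 137 z med -23.6 p20/80 [-25.6 -21.4]
plane [-5.0000e-03 -4.0000e-03 -2.3046e+01] 188 xmax/min [-61.9  57.3] y [-30.3  48.9] 89.96405029296875
```

Emit:
{"api": "arm_command", "payload": {
  "motion": [
    [35, 0, 0, 0, 0, 0, 0],
    [35, 0, 0, 0, 0, 0, 0],
    [35, 0, 0, 0, 0, 0, 0],
    [35, 0, 0, 0, 0, 0, 0],
    [35, -10, 0, 0, 0, 0, 0]
  ]
}}

```text
clock: 5.78
position: [0.4187, -0.3254, 0.2372]
ee_rot: [1.226, 1.2, -1.227]
force: [-0.3, -0.2, -4.3]
width: 0.563
```

Emit:
{"api": "arm_command", "payload": {
  "motion": [
    [35, -25, 0, 0, 0, 0, 0],
    [35, -40, 0, 0, 0, 0, 0],
    [35, -40, 0, 0, 0, 0, 0],
    [35, -40, 0, 0, 0, 0, 0],
    [35, 0, 0, 0, 0, 0, 0]
  ]
}}

```text
clock: 6.4
position: [0.4198, -0.326, 0.3861]
ee_rot: [1.227, 1.192, -1.224]
force: [0.2, -0.3, -4.7]
width: 0.562
```

```bash
python3 st.py .531 .0495 .285;python3 tilt.py
```

```text
6.4 tcp [ 0.4198 -0.326   0.3861] grasp [ 0.4206 -0.3266  0.2271] zdir deg -91.36 x [ 0.005 -0.003 -1.   ] F [ 0.2 -0.3 -4.7] w 0.562
shift mm (grasp->target) [ -58.6  101.8 -378.4]
scene side -1 41 z med -22.5 p20/80 [-23.3 -20.9]
scene side 1 378 z med -23.1 p20/80 [-25.5 -21.2]
plane [-9.0000e-03 -4.0000e-03 -2.2985e+01] 419 xmax/min [-39.1  60.1] y [-47.9  50.1] 0.712322473526001
top side -1 155 z med -25.9 p20/80 [-28.1 -24.2]
top side 1 171 z med -26.0 p20/80 [-28.  -24.4]
plane [-0.0000e+00 -9.0000e-03 -2.5772e+01] 282 xmax/min [-62.9  55.3] y [-40.2  49.2] 89.89519500732422
```

Emit:
{"api": "arm_command", "payload": {
  "motion": [
    [35, 0, 0, 0, -5, 0, 0],
    [35, 10, 0, 0, -4.9, 0, 0],
    [35, 0, 0, 0, 0, 0, 0]
  ]
}}

```text
clock: 6.88
position: [0.4184, -0.3253, 0.3706]
ee_rot: [1.099, 1.281, -1.1]
force: [0.8, 0.1, -3.8]
width: 0.562
```

```bash
python3 st.py .521 .048 .217
```

```text
6.88 tcp [ 0.4184 -0.3253  0.3706] grasp [ 0.4178 -0.3249  0.2116] zdir deg -81.48 x [-0.004  0.003 -1.   ] F [ 0.8  0.1 -3.8] w 0.562
shift mm (grasp->target) [  -4.9  157.3 -353.5]
```

Emit:
{"api": "arm_command", "payload": {
  "motion": [
    [35, -6, 22.5, -50.5, 0, 0, 0],
    [35, 0, 22.5, -50.5, 0, 0, 0],
    [35, 0, 22.5, -50.5, 0, 0, 0],
    [35, 0, 22.5, -50.5, 0, 0, 0],
    [35, 0, 0, 0, 0, 0, 0]
  ]
}}

```text
clock: 7.5
position: [0.479, -0.1076, 0.3785]
ee_rot: [1.096, 1.28, -1.093]
force: [0.4, -1.1, -3.4]
width: 0.561
```

```bash
python3 st.py .521 .048 .217
```

```text
7.5 tcp [ 0.479  -0.1076  0.3785] grasp [ 0.479  -0.1073  0.2195] zdir deg -81.12 x [-0.     0.002 -1.   ] F [ 0.4 -1.1 -3.4] w 0.561
shift mm (grasp->target) [   2.8   65.5 -146.9]
```

Emit:
{"api": "arm_command", "payload": {
  "motion": [
    [35, 0, 22, -49, 0, 0, 0],
    [35, 0, 22, -49, 0, 0, 0],
    [35, 0, 22, -49, 0, 0, 0],
    [35, 0, 0, 0, 0, 0, 0],
    [35, 0, 0, 0, 0, 0, 0]
  ]
}}

```text
clock: 8.12
position: [0.5215, 0.0417, 0.3781]
ee_rot: [1.098, 1.276, -1.101]
force: [-0.5, -0.9, -3.6]
width: 0.566
```

```bash
python3 st.py .531 .0495 .205; python3 tilt.py; python3 - <<'E'
from h import *
im=get_image("scene"); save(im,"over.png",(210,90,390,250),4)
E
```

```text
8.12 tcp [0.5215 0.0417 0.3781] grasp [0.5212 0.0415 0.2191] zdir deg -81.53 x [-0.002 -0.001 -1.   ] F [-0.5 -0.9 -3.6] w 0.566
shift mm (grasp->target) [14.  10.9 -6.4]
scene side -1 17 z med -23.2 p20/80 [-24.4 -20.9]
scene side 1 349 z med -23.3 p20/80 [-26.2 -21.2]
plane [ 6.0000e-03 -8.0000e-03 -2.3523e+01] 334 xmax/min [-53.6  59.4] y [-48.8  48.6] 0.9292718768119812
top side -1 64 z med -23.6 p20/80 [-25.9 -22.4]
top side 1 20 z med -23.5 p20/80 [-26.2 -22.4]
plane [ 4.0000e-03 -2.9000e-02 -2.4416e+01] 70 xmax/min [-62.2  57.2] y [-51.4 -31.2] 89.8938980102539
```

View pics/over.png

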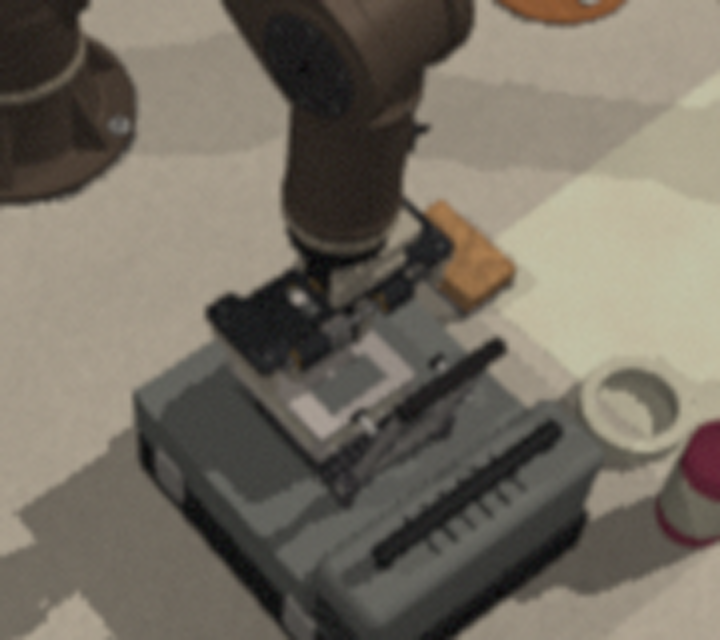

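The cartridge hangs level over the deck at about (345,385), with the clamp feet at (370,425) and (437,362) just beyond its far edge. I'll stay low, slide under them, then descend.

Emit:
{"api": "arm_command", "payload": {
  "motion": [
    [35, 10, 0, -6.4, 0, 0, 0],
    [35, 2, 5.5, 0, 0, 0, 0],
    [35, 0, 5.4, 0, 0, 0, 0],
    [35, 0, 0, 0, 0, 0, 0],
    [35, 0, 0, 0, 0, 0, 0]
  ]
}}

```text
clock: 8.9
position: [0.5315, 0.0505, 0.3668]
ee_rot: [1.099, 1.276, -1.099]
force: [-1.1, -0.3, -4.1]
width: 0.563
```

```bash
python3 st.py .531 .0497 .1635; python3 tilt.py
```

```text
8.9 tcp [0.5315 0.0505 0.3668] grasp [0.5315 0.0505 0.2078] zdir deg -81.46 x [-0. -0. -1.] F [-1.1 -0.3 -4.1] w 0.563
shift mm (grasp->target) [44.3 -0.6  0.7]
scene side -1 22 z med -22.1 p20/80 [-25.8 -21. ]
scene side 1 309 z med -23.3 p20/80 [-25.4 -21.6]
plane [-1.0000e-02  4.0000e-03 -2.2788e+01] 334 xmax/min [-53.3  59. ] y [-49.9  49.1] 7.1708984375
top side -1 71 z med -24.0 p20/80 [-25.  -22.1]
top side 1 18 z med -23.8 p20/80 [-26.2 -22.4]
plane [ -0.068   0.061 -24.496] 66 xmax/min [-61.4  74.8] y [-50.9 -27.2] 1.8710981607437134
```

Emit:
{"api": "arm_command", "payload": {
  "motion": [
    [35, 8, 0, 0, 0, 0, 0],
    [35, 5, 0, 0, 0, 0, 0],
    [35, 4, 0, 0, 0, 0, 0],
    [35, 4, 0, 0, 0, 0, 0]
  ]
}}

```text
clock: 9.5
position: [0.5319, 0.0506, 0.346]
ee_rot: [1.099, 1.275, -1.097]
force: [1.1, 0.3, -4.0]
width: 0.565
```

```bash
python3 st.py .531 .0497 .1635; python3 tilt.py
```

```text
9.5 tcp [0.5319 0.0506 0.346 ] grasp [0.5322 0.0506 0.187 ] zdir deg -81.45 x [ 0.002  0.    -1.   ] F [ 1.1  0.3 -4. ] w 0.565
shift mm (grasp->target) [23.5 -1.4  0.8]
scene side -1 20 z med -22.7 p20/80 [-24.8 -20.3]
scene side 1 274 z med -23.8 p20/80 [-26.5 -21.3]
plane [-8.0000e-03  9.0000e-03 -2.3635e+01] 272 xmax/min [-58.2  71.8] y [-49.6  49.7] 0.9249165654182434
top side -1 64 z med -24.3 p20/80 [-25.8 -22. ]
top side 1 16 z med -26.3 p20/80 [-27.3 -24.4]
plane [ 2.0000e-03  4.1000e-02 -2.2008e+01] 81 xmax/min [-62.1  74.3] y [-59.2 -31.7] 85.8322525024414
```

Emit:
{"api": "arm_command", "payload": {
  "motion": [
    [35, 6, 0, 0, 0, 0, 0],
    [35, 6, 0, 0, 0, 0, 0],
    [35, 5, 0, 0, 0, 0, 0],
    [35, 3, 0, 0, 0, 0, 0],
    [35, 0, 0, 0, 0, 0, 0]
  ]
}}

```text
clock: 10.22
position: [0.5317, 0.0506, 0.3255]
ee_rot: [1.099, 1.276, -1.098]
force: [4.8, 0.9, -5.8]
width: 0.563
```

```bash
python3 st.py .531 .0497 .1635; python3 tilt.py
```

```text
10.22 tcp [0.5317 0.0506 0.3255] grasp [0.5317 0.0506 0.1665] zdir deg -81.46 x [ 0.  0. -1.] F [ 4.8  0.9 -5.8] w 0.563
shift mm (grasp->target) [ 3.  -0.9  0.8]
scene side -1 34 z med -26.9 p20/80 [-38.9 -22.1]
scene side 1 263 z med -23.7 p20/80 [-27.8 -21.4]
plane [ 7.0000e-03  2.8000e-02 -2.3678e+01] 251 xmax/min [-50.6  59.1] y [-49.8  47.3] 8.785028457641602
top side -1 80 z med -25.1 p20/80 [-39.2 -22.7]
top side 1 34 z med -34.5 p20/80 [-39.1 -24. ]
plane [-0.026  0.554 -5.985] 66 xmax/min [-73.5  70.1] y [-59.8 -30.4] 0.19867008924484253
```

Emit:
{"api": "arm_command", "payload": {
  "motion": [
    [35, 1, 1, 0, 0, 0, 0],
    [35, 1.5, 0, 0, 0, 0, 0],
    [35, 0, 0, 0, 0, 0, 0]
  ]
}}

```text
clock: 10.7
position: [0.5322, 0.0507, 0.323]
ee_rot: [1.098, 1.276, -1.099]
force: [2.0, -0.2, -3.9]
width: 0.56
```

```bash
python3 st.py .531 .0497 .1635; python3 tilt.py|grep -v top
```

```text
10.7 tcp [0.5322 0.0507 0.323 ] grasp [0.5321 0.0506 0.164 ] zdir deg -81.45 x [-0.001 -0.    -1.   ] F [ 2.  -0.2 -3.9] w 0.56
shift mm (grasp->target) [ 0.5 -1.2  0.8]
scene side -1 37 z med -26.2 p20/80 [-35.9 -21.8]
scene side 1 257 z med -24.3 p20/80 [-28.  -21.7]
plane [ 1.1000e-02  3.4000e-02 -2.4034e+01] 241 xmax/min [-55.9  59.1] y [-49.8  47.1] 8.74880599975586
plane [-0.014  0.545 -5.365] 74 xmax/min [-74.2  69. ] y [-59.7 -33. ] 0.11875880509614944
```

Still carrying its weight, with the top near 140 mm. I'll release and let it settle the last millimetre, then rise straight up.

Emit:
{"api": "arm_command", "payload": {
  "motion": [
    [35, 0.5, 0, 0, 0, 0, 0],
    [72, 0, 0, 0, 0, 0, 0],
    [72, 0, 0, 0, 0, 0, 0],
    [72, 0, 0, 0, 0, 0, 0],
    [72, -10, 0, 0, 0, 0, 0]
  ]
}}

```text
clock: 11.42
position: [0.5321, 0.0506, 0.3326]
ee_rot: [1.098, 1.277, -1.1]
force: [0.7, -0.5, -0.6]
width: 0.783
```

Emit:
{"api": "arm_command", "payload": {
  "motion": [
    [72, -40, 0, 0, 0, 0, 0],
    [72, -50, -30, 0, 0, 0, 0],
    [72, -50, -40, 0, 0, 0, 0],
    [60, -40, -30, 0, 0, 0, 0],
    [50, 0, 0, 0, 0, 0, 0]
  ]
}}

```text
clock: 12.05
position: [0.4331, 0.0362, 0.5156]
ee_rot: [1.102, 1.271, -1.094]
force: [1.6, 0.5, -0.1]
width: 0.616
```

```bash
python3 st.py; python3 - <<'E'
from m import *
B=np.array([.531,.0497,.13])
for c in("scene","top"):
    im=get_image(c); P=cloud(im).reshape(-1,3); L=R.from_euler('z',-8.5,degrees=True).apply(P-B)*1000
    Q=L[(abs(L[:,0])<56)&(abs(L[:,1])<46)&(L[:,2]>-20)&(L[:,2]<20)]
    for s in(-1,1):
        q=Q[(Q[:,0]*s>14)&(Q[:,0]*s<55)]; print(c,s,len(q),np.percentile(q[:,2],[20,50,80]).round(1) if len(q) else "")
    d=L[(abs(L[:,0]+90)<15)&(abs(L[:,1])<100)&(abs(L[:,2])<10)]; print("deck",np.median(d[:,2]).round(1))
    b=L[(L[:,2]>170)&(L[:,2]<215)&(abs(L[:,1])<60)&(L[:,0]>70)&(L[:,0]<150)]; print("bar",len(b),b.mean(0).round(1),np.percentile(b,[2,98],axis=0).round(1).tolist())
    if c=="top": rib=L[(L[:,2]>30)&(L[:,2]<55)&(abs(L[:,0])<40)&(abs(L[:,1])<45)]; print("rib",cv2.minAreaRect(rib[:,:2].astype(np.float32)))
    print([np.round(d["point"],3) for d in pinpoint(c,"grip")[:1]+pinpoint(c,"clamp_hinge")[:1]+pinpoint(c,"pull_grip")])
save(im,"rel.png",(120,60,340,260),3)
E
```

```text
12.05 tcp [0.4331 0.0362 0.5156] grasp [0.4342 0.0362 0.3566] zdir deg -81.45 x [ 0.007 -0.    -1.   ] F [ 1.6  0.5 -0.1] w 0.616
scene -1 253 [ 7.7  9.9 11.8]
scene 1 233 [ 7.2  9.4 11.5]
deck -0.2
bar 180 [114.6  -1.6 184. ] [[105.8, -48.3, 176.6], [120.9, 48.9, 189.7]]
[array([0.643, 0.067, 0.311]), array([0.608, 0.066, 0.16 ]), array([ 0.199, -0.288,  0.098]), array([0.533, 0.051, 0.162]), array([ 0.676, -0.51 ,  0.099])]
top -1 130 [ 7.   9.2 11.2]
top 1 311 [ 7.1  9.2 11.2]
deck -1.6
bar 247 [109.9   0.2 183.5] [[103.3, -48.2, 176.0], [118.3, 47.7, 188.0]]
rib ((-2.3381667137145996, -10.980127334594727), (16.153453826904297, 30.263622283935547), 1.3759065866470337)
[array([0.64 , 0.067, 0.312]), array([0.607, 0.059, 0.156]), array([0.531, 0.053, 0.159]), array([ 0.673, -0.509,  0.099]), array([ 0.197, -0.291,  0.099])]
```

View pics/rel.png

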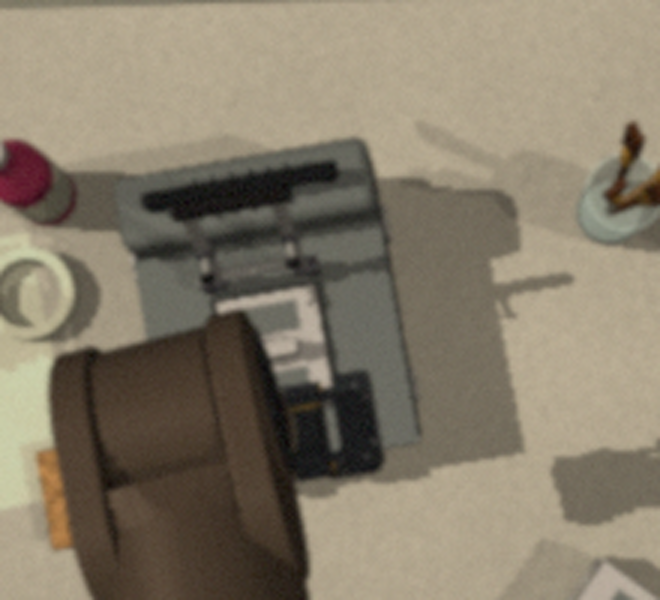

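The top face stands 9–10 mm above the deck and the cartridge is released and upright, so stage 1 is done. Next I'll take closed fingers over and behind the grip bar, which is at local x about 112 and 179 mm above the deck.

Emit:
{"api": "arm_command", "payload": {
  "motion": [
    [0, -12, 40, 1, 0, 0, 0],
    [0, 0, 50, 0, 0, 0, 0],
    [0, 0, 50, 0, 0, 0, 0],
    [0, 0, 50, 0, 0, 0, 0],
    [0, 0, 51, 0, 0, 0, 0]
  ],
  "newtons": 20
}}

```text
clock: 13.08
position: [0.6749, 0.071, 0.5224]
ee_rot: [1.098, 1.277, -1.1]
force: [0.5, 0.7, 0.7]
width: 0.053
```

```bash
cat > loc.py <<'E'
from h import *
o=arm.observe(); M=R.from_rotvec(o["ee_rot"]).as_matrix()
rz=R.from_euler('z',-8.5,degrees=True); t=o["position"]-M[:,0]*0+np.array([0,0,-.178])
print(round(o["clock"],2),"tip local",(rz.apply(t-[.531,.0497,.13])*1000).round(1),"Flocal",rz.apply(o["force"]).round(1),"xdir",M[:,0].round(3),"w",round(o["width"],2))
E
python3 loc.py
```

```text
13.07 tip local [ 1.454e+02 -2.000e-01  2.144e+02] Flocal [0.7 0.7 0.7] xdir [-0.001 -0.    -1.   ] w 0.05
```

Emit:
{"api": "arm_command", "payload": {
  "motion": [
    [0, 49, 0, 0, 0, 0, 0],
    [0, 0, -15, 0, 0, 0, 0],
    [0, 0, -18, 0, 0, 0, 0],
    [0, 0, -18, 0, 0, 0, 0],
    [0, 0, 0, 0, 0, 0, 0]
  ]
}}

```text
clock: 13.7
position: [0.6222, 0.0632, 0.4742]
ee_rot: [1.098, 1.277, -1.099]
force: [-0.1, 0.6, 0.3]
width: 0.007
```

```bash
python3 loc.py
```

```text
13.7 tip local [ 9.220e+01 -1.000e-01  1.662e+02] Flocal [-0.   0.6  0.3] xdir [-0.001 -0.    -1.   ] w 0.01
```

Emit:
{"api": "arm_command", "payload": {
  "motion": [
    [0, 3, -28, 0, 0, 0, 0],
    [0, 7, -28, 0, 0, 0, 0],
    [0, 11, -20, 0, 0, 0, 0],
    [0, 12, -20, 0, 0, 0, 0],
    [0, 0, 0, 0, 0, 0, 0]
  ]
}}

```text
clock: 14.32
position: [0.5273, 0.0488, 0.4407]
ee_rot: [1.097, 1.278, -1.1]
force: [-0.4, -0.3, -0.0]
width: 0.006
```

```bash
python3 loc.py;  python3 - <<'E'
from h import *
im=get_image("scene"); save(im,"swing.png",(210,80,410,250),3.5)
for c in("scene","top"): print([(np.round(R.from_euler('z',-8.5,degrees=True).apply(d["point"]-np.array([.531,.0497,.13])),3).tolist(),round(d["p"],2)) for d in pinpoint(c,"grip")])
E
```

```text
14.32 tip local [ -3.8  -0.3 132.7] Flocal [-0.5 -0.2 -0. ] xdir [-0.002 -0.001 -1.   ] w 0.01
[([-0.024, 0.0, 0.143], 0.65)]
[([0.111, 0.001, 0.182], 0.82)]
```

View pics/swing.png

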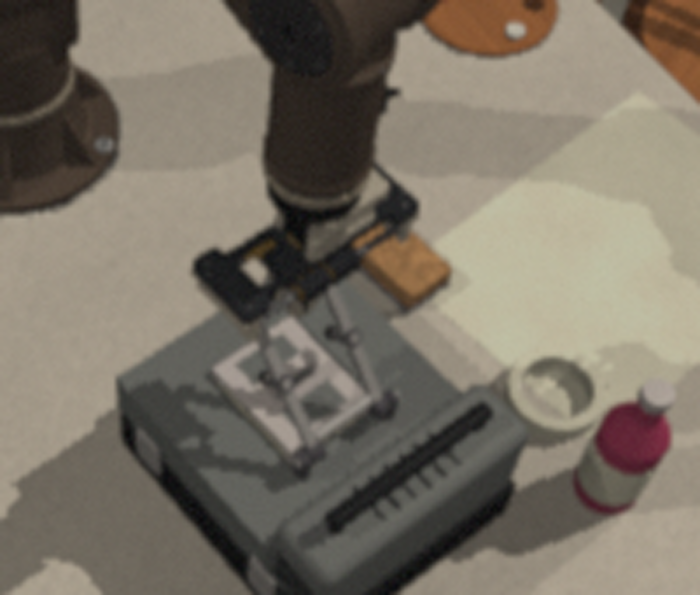

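The clamp arms, (290,400) to (350,350), are following over the cartridge. I'll continue the arc.

Emit:
{"api": "arm_command", "payload": {
  "motion": [
    [0, 16, -16, 0, 0, 0, 0],
    [0, 17, -14, 0, 0, 0, 0],
    [0, 14, -8, 0, 0, 0, 0],
    [0, 12, -7, 0, 0, 0, 0],
    [0, 0, 0, 0, 0, 0, 0]
  ]
}}

```text
clock: 15.1
position: [0.4841, 0.0425, 0.3821]
ee_rot: [1.1, 1.275, -1.097]
force: [4.0, 0.9, -2.3]
width: 0.004
```

```bash
cat > bar.py <<'E'
from h import *
for c in("scene","top"):
    im=get_image(c); rz=R.from_euler('z',-8.5,degrees=True); b=np.array([.531,.0497,.13])
    print(c,[(rz.apply(d["point"]-b).round(3).tolist(),round(d["p"],2)) for d in pinpoint(c,"grip")])
    L=rz.apply(cloud(im).reshape(-1,3)-b)*1000
    q=L[(abs(abs(L[:,1])-45)<6)&(L[:,0]<-50)&(L[:,0]>-110)&(L[:,2]>12)&(L[:,2]<150)]
    if len(q): t=q[q[:,2]>np.percentile(q[:,2],30)]; print("barpts",len(q),np.median(q,0).round(1),q.max(0).round(1))
E
python3 loc.py;python3 bar.py
```

```text
15.1 tip local [-47.4  -0.2  74.1] Flocal [ 4.1  0.3 -2.3] xdir [ 0.002  0.001 -1.   ] w 0.0
scene [([-0.067, -0.0, 0.088], 0.98)]
barpts 3 [-52.1 -42.4  13.3] [-50.4 -42.2  80.7]
top [([-0.066, -0.002, 0.088], 0.59)]
barpts 6 [-54.8 -43.6  84.5] [-51.7 -40.8  88.7]
```

Emit:
{"api": "arm_command", "payload": {
  "motion": [
    [0, -2, 4, 0, 0, 0, 0],
    [0, -34, 0, 0, 0, 0, 0],
    [0, 0, -27, 0, 0, 0, 0],
    [0, 8, 0, 0, 0, 0, 0],
    [0, 0, 0, 0, 0, 0, 0]
  ]
}}

```text
clock: 15.92
position: [0.4604, 0.0388, 0.41]
ee_rot: [1.098, 1.277, -1.1]
force: [0.8, 0.6, 0.4]
width: 0.005
```

```bash
python3 loc.py;python3 bar.py
```

```text
15.93 tip local [-71.4  -0.4 102. ] Flocal [0.9 0.5 0.4] xdir [-0.001 -0.    -1.   ] w 0.0
scene [([0.107, -0.38, -0.129], 0.17)]
barpts 43 [-62.  -40.6  90.7] [-51.   50.9  97.3]
top [([-0.066, -0.002, 0.088], 0.85)]
barpts 32 [-65.4 -43.4  90. ] [-50.  -39.1  95.3]
```

Emit:
{"api": "arm_command", "payload": {
  "motion": [
    [0, 8, -1, 0, 0, 0, 0],
    [0, 8, -1, 0, 0, 0, 0],
    [0, 8, -1, 0, 0, 0, 0],
    [0, 6, -1, 0, 0, 0, 0]
  ]
}}

```text
clock: 16.62
position: [0.4562, 0.0382, 0.3798]
ee_rot: [1.098, 1.277, -1.099]
force: [-1.3, -0.0, 0.9]
width: 0.005
```

```bash
python3 loc.py
```

```text
16.62 tip local [-75.7  -0.3  71.8] Flocal [-1.3  0.2  0.9] xdir [-0.001 -0.    -1.   ] w 0.01
```

Emit:
{"api": "arm_command", "payload": {
  "motion": [
    [0, 3, 0, 0, 0, 0, 0],
    [0, 3, 0, 0, 0, 0, 0],
    [0, 0, 0, 0, 0, 0, 0]
  ]
}}

```text
clock: 17.0
position: [0.4564, 0.0383, 0.3745]
ee_rot: [1.099, 1.276, -1.099]
force: [-0.9, -0.5, 0.8]
width: 0.006
```

Emit:
{"api": "arm_command", "payload": {
  "motion": [
    [0, 3, 0, 0, 0, 0, 0],
    [0, 3, 0, 0, 0, 0, 0],
    [0, 0, 0, 0, 0, 0, 0]
  ]
}}

```text
clock: 17.38
position: [0.4557, 0.0382, 0.3688]
ee_rot: [1.098, 1.277, -1.1]
force: [-7.8, -1.5, 9.4]
width: 0.002
```

Emit:
{"api": "arm_command", "payload": {
  "motion": [
    [0, 3, -1, 0, 0, 0, 0],
    [0, 3, 0, 0, 0, 0, 0],
    [0, 0, 0, 0, 0, 0, 0]
  ]
}}

```text
clock: 17.75
position: [0.4546, 0.0381, 0.3628]
ee_rot: [1.097, 1.277, -1.1]
force: [-7.4, -1.4, 10.0]
width: 0.0
```

```bash
python3 loc.py; python3 bar.py
```

```text
17.75 tip local [-77.3  -0.2  54.8] Flocal [-7.5 -0.3 10. ] xdir [-0.002 -0.001 -1.   ] w 0.0
scene [([-0.071, 0.0, 0.045], 0.71), ([0.004, 0.001, 0.028], 0.24)]
barpts 58 [-68.  -40.7  51.3] [-50.2  49.8 149.2]
top [([-0.078, -0.002, 0.047], 0.66)]
barpts 52 [-75.9 -43.9  51.7] [-50.3 -39.  148.1]
```

The clamp is now driving the seal, with about 10 N on the bar at bar height 46 mm. I'll continue in small steps.

Emit:
{"api": "arm_command", "payload": {
  "motion": [
    [0, 2, -1.5, 0, 0, 0, 0],
    [0, 2, 0, 0, 0, 0, 0],
    [0, 0, 0, 0, 0, 0, 0]
  ]
}}

```text
clock: 18.32
position: [0.4537, 0.0379, 0.3591]
ee_rot: [1.098, 1.276, -1.099]
force: [-5.7, -1.6, 11.3]
width: 0.006
```

Emit:
{"api": "arm_command", "payload": {
  "motion": [
    [0, 2, 0, 0, 0, 0, 0],
    [0, 2, 0, 0, 0, 0, 0],
    [0, 0, 0, 0, 0, 0, 0]
  ]
}}

```text
clock: 18.7
position: [0.4534, 0.0379, 0.3549]
ee_rot: [1.098, 1.277, -1.1]
force: [-7.4, -0.8, 11.3]
width: 0.005
```

```bash
python3 loc.py
```

```text
18.7 tip local [-78.5  -0.2  46.9] Flocal [-7.4  0.3 11.3] xdir [-0.001 -0.001 -1.   ] w 0.01
```

Emit:
{"api": "arm_command", "payload": {
  "motion": [
    [0, 1, 0, 0, 0, 0, 0],
    [0, 0, 0, 0, 0, 0, 0]
  ]
}}

```text
clock: 18.95
position: [0.4533, 0.0379, 0.354]
ee_rot: [1.098, 1.277, -1.1]
force: [-7.3, -0.8, 12.1]
width: 0.006
```

Emit:
{"api": "arm_command", "payload": {
  "motion": [
    [0, 1, 0, 0, 0, 0, 0],
    [0, 0, 0, 0, 0, 0, 0]
  ]
}}

```text
clock: 19.2
position: [0.4532, 0.0379, 0.353]
ee_rot: [1.098, 1.277, -1.1]
force: [-8.4, -1.5, 11.9]
width: 0.007
```

Emit:
{"api": "arm_command", "payload": {
  "motion": [
    [0, 1, 0, 0, 0, 0, 0],
    [0, 0, 0, 0, 0, 0, 0]
  ]
}}

```text
clock: 19.45
position: [0.4532, 0.0379, 0.3522]
ee_rot: [1.097, 1.277, -1.1]
force: [-9.8, -0.1, 16.1]
width: 0.004
```

Emit:
{"api": "arm_command", "payload": {
  "motion": [
    [0, 0.5, 0, 0, 0, 0, 0],
    [0, 0, 0, 0, 0, 0, 0]
  ]
}}

```text
clock: 19.7
position: [0.4531, 0.0379, 0.352]
ee_rot: [1.097, 1.277, -1.1]
force: [-11.2, -2.1, 19.9]
width: 0.007
```

```bash
cat > top.py <<'E'
from h import *
for c in("scene","top"):
    im=get_image(c); L=R.from_euler('z',-8.5,degrees=True).apply(cloud(im).reshape(-1,3)-[.531,.0497,.13])*1000
    d=L[(abs(L[:,1])>65)&(abs(L[:,1])<115)&(abs(L[:,0])<80)&(abs(L[:,2])<12)]
    for s in(-1,1):
        q=L[(L[:,0]*s>14)&(L[:,0]*s<54)&(abs(L[:,1])<30)&(abs(L[:,2])<14)]
        print(c,s,len(q),len(q) and np.percentile(q[:,2],[25,50,75]).round(1),"deck",np.median(d[:,2]).round(1))
E
python3 loc.py; python3 top.py
```

```text
19.7 tip local [-78.7  -0.1  44. ] Flocal [-11.4  -0.4  19.9] xdir [-0.001 -0.001 -1.   ] w 0.01
scene -1 111 [-1.2  0.3  1.5] deck -0.4
scene 1 126 [-1.3  0.8  2.6] deck -0.4
top -1 25 [-2.8 -0.4  0.9] deck -1.1
top 1 153 [-2.2 -0.9  0.7] deck -1.1
```

The top face is flush within noise, and the force is rising steeply (16 to 20 N over 0.2 mm), so it is home. One last small nudge, then I'll let go upward.

Emit:
{"api": "arm_command", "payload": {
  "motion": [
    [0, 0.3, 0, 0, 0, 0, 0],
    [0, 0, 0, 0, 0, 0, 0]
  ]
}}

```text
clock: 20.05
position: [0.4531, 0.0379, 0.3518]
ee_rot: [1.097, 1.276, -1.1]
force: [-11.7, -1.7, 23.1]
width: 0.006
```

Emit:
{"api": "arm_command", "payload": {
  "motion": [
    [0, -2, 0.5, 0, 0, 0, 0],
    [0, -5, -4, 0, 0, 0, 0],
    [0, -30, -5, 0, 0, 0, 0],
    [0, -60, -20, 0, 0, 0, 0],
    [0, -60, -20, 0, 0, 0, 0]
  ]
}}

```text
clock: 20.68
position: [0.4057, 0.0307, 0.5079]
ee_rot: [1.099, 1.276, -1.098]
force: [0.8, -0.9, 0.4]
width: 0.008
```

```bash
python3 loc.py; python3 top.py; python3 bar.py; python3 - <<'E'
from h import *
im=get_image("scene"); save(im,"end.png",(190,90,400,250),3.5)
for n in("sanding_block","tape_roll","brush_jar","spirit_bottle"): print(n,[np.round(d["point"],3).tolist() for d in pinpoint("scene",n)[:1]])
E
```

```text
20.68 tip local [-126.7   -0.3  199.9] Flocal [ 0.7 -1.   0.4] xdir [-0.  0. -1.] w 0.01
scene -1 113 [-1.   0.4  1.6] deck -0.4
scene 1 126 [-1.3  0.4  2.1] deck -0.4
top -1 204 [-2.  -0.5  0.7] deck -1.1
top 1 258 [-2.4 -0.9  0.6] deck -1.1
scene [([-0.076, 0.001, 0.039], 0.68)]
barpts 52 [-68.9 -40.4  41.5] [-50.   50.7  48.7]
top [([-0.078, 0.0, 0.039], 0.7)]
barpts 35 [-71.9 -43.1  42.3] [-51.5 -39.1  48.5]
sanding_block [[0.39, 0.288, 0.0]]
tape_roll [[0.611, 0.336, 0.003]]
brush_jar [[0.691, -0.313, 0.001]]
spirit_bottle [[0.73, 0.321, 0.001]]
```

View pics/end.png

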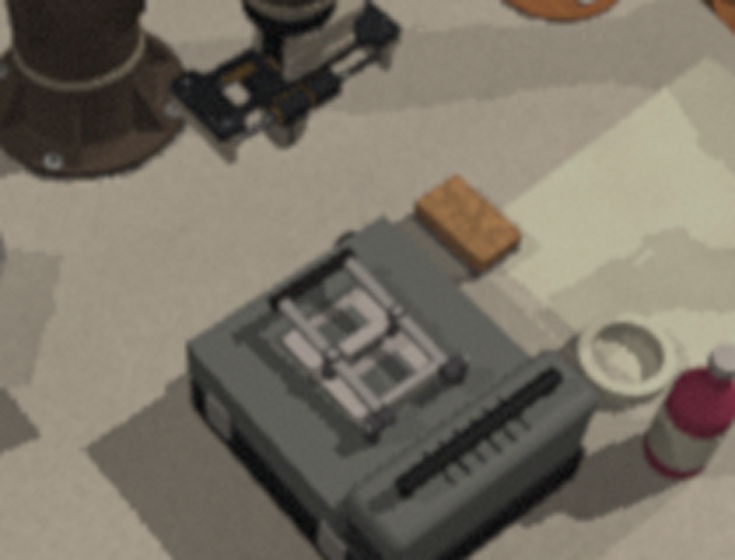

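The end view shows the frame lying on the cartridge, with the bar at (313,278) and the feet at (330,365) and (393,322). The top face is flush, the gripper is clear and the bystanders are unmoved. Handing in.

```bash
python3 -c "
from cell import arm
print(arm.sign_off())"
```

```text
the job is handed in; nothing more can be done
None
```

The cartridge is fitted and clamped home, and I handed the job in at about 21 s on the robot clock, within the 72 s limit.

**What I did**
- **Cartridge choice:** I took the 120 × 100 × 46 mm one. The two larger ones, with grip points near 97 mm, were look-alikes.
- **First grip:** the rib slipped about 6 mm in the fingers on the first lift. I set the cartridge down and regripped it deeper at 55 N.
- **Seating:** it went onto the seal and I let go with its top face 9–10 mm above the deck, so the fingers did not drive it.
- **Clamping:** I swung the frame over with closed fingers and pressed the bar down. Driving the seal took 10–12 N, and the force then rose steeply to a peak of about 23 N vertical (26 N with sideways drag), so I stopped there.

**Last checks**
- **Height:** the top face is 0.2–1.5 mm above the deck in the two cameras, which is flush within their noise; the limit is 1.5 mm.
- **Clamp:** the frame stayed down at about 0.05–0.07 rad.
- **Bystanders:** all four are within about 5 mm of where they started, which is network noise.
- **Gripper:** it is clear of everything, with about 0 N on the wrist.

**Not confirmed**
- I did not measure that the clamp still bears on the cartridge after release. I am relying on the stiff hinge to hold it.
- The cameras put the bar 1–3 mm higher than it was under load, which may be noise or slight spring-back.

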